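# Set a shower-stool leg one hole longer at the pharmacy counter

### The arm

A 6-joint arm with a two-finger parallel gripper is mounted at the origin on the work surface. World frame = base frame: x ahead of the robot, y to its left, z up, the work surface at z = 0. Lengths are in mm, angles in rad, forces in N, time in s.
With the tool pointing down it reaches from about 350 to 775 mm from the base axis. Payload 7.3 kg.
Tool frame: the origin (TCP) lies at the very end of the fingers, on their centre line; the grasp point (between the pads) lies 19 mm behind it (bot.grip_point_offset is the distance from the TCP to the grasp point, in mm); z points along the fingers, y is the line along which they close (so a half turn about z gives the same grasp; the last joint's range is limited). The gripper opens to 92 mm and grips with 3 to 60 N. Pads are 19 mm wide; open, the fingers measure 130 mm over their backs; the gripper's body (75 mm by 190 mm) begins 47 mm behind the grasp point.
Start: joints at [-1.344, 0.342, 1.524, -0, 1.275, -0.146], TCP at [191.241, -488.95, 226.741] pointing down, gripper open.
Joint ranges: [-2.53, 2.53], [-0.77, 2.02], [0.04, 2.7], [-1, 4.14], [0.28, 2.66], [-3.11, 3.11]. Speed limits (rad/s): [2.57, 2.57, 3.14, 3.14, 3.14, 3.14].

### API

Orientations are given as [roll, pitch, yaw] about the fixed x, y, z axes, in that order (R = Rz(yaw) Ry(pitch) Rx(roll)).
In Python, from plant import bot gives the robot as it stands. The module is installed in compiled form; this text tells all that it offers.
- The arm moves only by the shell command python3 -m jog 'ROWS' [OPENING]. ROWS is JSON, a list of rows, each a list of 6 numbers: the shift along the tool's x, y, z in mm, then the turn, a rotation vector about the tool's x, y, z in rad. In form: [[dx, dy, dz, rx, ry, rz], ...]. A call has 1 to 12 rows; each row shifts and turns the commanded pose from where the row before left it, along the tool's axes as they then stand; what a row does not reach is not made up. A row lasts 1/10 s, in which the tool goes at most 50 mm and 8.59 degrees, less where a joint would pass 70% of its speed; a pose out of reach is approached as far as the arm can. A call with a gripper value outside its range is refused whole. OPENING is the opening in per cent of the stroke, from 0 (shut) to 100 (fully open), set as the call begins (- or left out, the last holds). The fingers move at their own pace and stop on an object; the grip force is fixed at half the most. Time passes only in rows, so rows that do not move let the fingers close. It gives the time, the measured TCP pose, the force, the opening and the grip force at its end, in the units of the state.
- bot.get_obs(): the state, without advancing time (a new reading comes with each control period).
- bot.capture(name): name is "scene" or "top" or "wrist"; returns the picture (420x560x3 uint8, red, green, blue); there is no depth.
- bot.camera_model(name): a dict with "fx", "fy", "cx", "cy" (pixels), "dist_coeffs" ([k1, k2, p1, p2, k3] as OpenCV has them; the pictures are not rectified), "position" and "orientation" of the camera in the world; the wrist camera has in their place "T_tool_cam" (4x4, takes a point from camera to tool coordinates, whose origin is the TCP and whose axes are the flange's). Camera axes: x right, y down, z forward; pixel columns grow to the right and rows downward; lengths in mm; the calibration is good to about 2 mm. A picture is of the moment at which its call begins: read the wrist's pose just before it. camera_model takes no time and is no camera call.
- bot.close_job(): hands the job in; it is judged then, once.
Trained networks look in the newest picture that a camera, given by its name, has taken for a name from the list of things; names that differ only in an ending like _2 or _b are one class to them, and where a whole thing is asked for, a point or a joint stands for the part that bears it (a point fixed in the world has none). Each returns a list of dicts, best first, with "p" (0 to 1); they miss things now and then, are a little off and sometimes report something else, mostly with a low value. They report only what shows in the picture. A call takes as long as a camera call.
- bot.outline_of(target, camera): "mask" (420x560 bool, what is visible of it) and "pixel" ([column, row] in pixels, amid what is visible of it).
The state is a dict: "time": time; "joint_positions": joint angles; "dq": joint speeds; "tau": joint torques, N m; "tool_pos": TCP position; "tcp_rot": TCP orientation; "contact_force": force on the tool from outside, world axes, zero at the start; "moment": the same for the moment, N m; "grip_width": finger opening in mm; "finger_force": force on a finger pad.
Only numpy, scipy, OpenCV 4.12 (cv2) and the standard library are available. Lean on these libraries where they do the work, as an engineer would, in place of code of your own. Each camera call takes 0.05 s, during which the arm holds its last target. There are 200 camera calls.

### The job

Two telescoping shower-stool legs lie in cradles on the dispensing counter. On the leg with the wide disc-shaped foot, press the black thumb button down and slide it towards the foot until it pops up through the next hole (the middle one of three), so that this leg is one hole longer. Leave the button of the other leg, the one with the slim tapered foot, alone.

Things in the scene. Friction and masses are not known exactly. Their poses are not given: they have to be found in the camera images.
- leg_cap (a point): Top centre of the thumb button on the leg to adjust (the one whose rubber foot is a disc 54 mm across): a black block 26 long (x), 20 wide (y), 20 mm tall, on a thin stem out of a slot in the leg's top. Up, its top is 82 mm and its underside 62 mm above the counter. Moves with the button; x runs along the leg towards the foot, z up. It can be pinched by its sides and moved down and along.
- leg_slide (a joint): How far the disc-footed leg is drawn out along leg_cap's x (m): 0 first hole (start, +-5 mm play), 0.045 next hole (wanted), 0.090 last. Button, inner tube and foot move together, 1 N friction. The leg is fixed in its cradle: square aluminium tube 220 x 36 x 36 mm, top 48 mm above the counter, on a grey base 190 x 84 x 12 mm.
- leg_button (a joint): How far that leg's button is pressed (m): 0 up, 0.011 fully down; spring 3 N at first, 7 N fully down. Up, an 18 mm round shoulder on its stem locks in a 24 mm hole of the slot; pressed 9 mm or more it slides along under the slot's edges; let go within 5 mm of a hole's centre it springs up into it.
- spare_cap (a point): Top centre of the thumb button on the other leg, to be left alone: same kind and sizes of leg, cradle and button, same axes, but a slim rubber foot tapering from 37 to 30 mm across. It lies on the other side of the counter's middle line, left or right.

How it is judged:
By the outcome, as a careful person would: the job done as asked, in the order asked, and still so for the second after the job is handed in, with the robot touching nothing.
It also fails if it takes over 32 s, if anything falls off the work surface, if the arm or the gripper's body presses on something with over 40 N, if the wrist force passes 120 N, or if a joint passes its speed limit or range.

## Working session

There is one attempt and no reset: what is moved stays moved. The work goes in short steps, Python scripts to look and compute and a shell command to move; the robot and the scene stay as the last step left them, time stands still between calls to the robot, and variables do not carry over. Pictures are saved under pics/ and viewed, at most 10 in all, crops included, and the job is handed in when it is done.

```bash
mkdir -p pics; cat > h.py <<'E'
import numpy as np, cv2
from scipy.spatial.transform import Rotation as Ro
from plant import bot
def cam(name, obs=None):
    m=bot.camera_model(name)
    K=np.array([[m['fx'],0,m['cx']],[0,m['fy'],m['cy']],[0,0,1.]]); d=np.array(m['dist_coeffs'],float)
    if 'T_tool_cam' in m:
        o=obs or bot.get_obs(); T=np.eye(4); T[:3,:3]=Ro.from_euler('xyz',o['tcp_rot']).as_matrix(); T[:3,3]=o['tool_pos']
        T=T@np.array(m['T_tool_cam'])
        return K,d,T[:3,:3],T[:3,3]
    q=np.array(m['orientation'],float)
    R=q if q.shape==(3,3) else (Ro.from_euler('xyz',q).as_matrix() if q.size==3 else Ro.from_quat(q).as_matrix())
    return K,d,R,np.array(m['position'],float)
def ray(c,px):
    K,d,R,p=c; u=cv2.undistortPoints(np.array([[px]],float),K,d)[0,0]
    v=R@np.array([u[0],u[1],1]); return p,v/np.linalg.norm(v)
def atz(c,px,z):
    p,v=ray(c,px); return p+v*(z-p[2])/v[2]
def tri(rays):
    A=np.zeros((3,3));b=np.zeros(3)
    for p,v in rays:
        M=np.eye(3)-np.outer(v,v);A+=M;b+=M@p
    return np.linalg.solve(A,b)
def proj(c,X):
    K,d,R,p=c; return cv2.projectPoints((R.T@(np.array(X,float)-p)).reshape(1,1,3),np.zeros(3),np.zeros(3),K,d)[0].ravel()
E
python3 - <<'E'
from h import *
o=bot.get_obs(); print({k:np.round(v,3) for k,v in o.items()}, bot.grip_point_offset)
for n in ['scene','top']:
    print(bot.camera_model(n))
    im=bot.capture(n); cv2.imwrite(f'pics/{n}0.png',im[...,::-1])
    for t in ['leg_cap','leg_slide','spare_cap']:
        for r in bot.outline_of(t,n): 
            print(n,t,round(r['p'],2),np.round(r['pixel'],1),r['mask'].sum(), np.round(atz(cam(n),r['pixel'],75),0))
E
```

```text
{'time': np.float64(0.0), 'joint_positions': array([-1.344,  0.343,  1.525, -0.   ,  1.275, -0.146]), 'dq': array([ 0.   , -0.002,  0.   , -0.002, -0.001,  0.   ]), 'tau': array([-1.0000e-03, -4.3125e+01, -2.4422e+01,  7.2000e-02,  5.6000e-02,
       -0.0000e+00]), 'tool_pos': array([ 191.144, -488.527,  226.037]), 'tcp_rot': array([-3.14 , -0.   ,  0.373]), 'contact_force': array([ 0.414, -0.405, -0.077]), 'moment': array([-0.009,  0.044,  0.01 ]), 'finger_force': np.float64(0.0), 'grip_width': np.float64(91.968)} 18.8
{'fx': 454.6921320760709, 'fy': 454.6921320760709, 'cx': 278.95302085123456, 'cy': 205.253669229785, 'dist_coeffs': array([-0.13482997,  0.        ,  0.        ,  0.        ,  0.        ]), 'position': array([1255.65451135,  246.91893201,  823.40060928]), 'orientation': array([-2.32754979, -0.01319719,  1.90533068])}
scene leg_slide 0.55 [189.9 245.7] 888 [ 693. -145.   75.]
scene spare_cap 0.69 [358.6 240.4] 117 [551. 201.  75.]
{'fx': 425.81549557239015, 'fy': 425.81549557239015, 'cx': 277.0325264532721, 'cy': 214.00020919434093, 'dist_coeffs': array([-0.00903608,  0.        ,  0.        ,  0.        ,  0.        ]), 'position': array([ 459.95906571,  -18.27549021, 1079.91139166]), 'orientation': array([-3.06438609,  0.01851793, -1.58669103])}
top leg_cap 0.43 [385.6 229.9] 85 [ 496. -256.   75.]
top leg_slide 0.98 [348. 172.] 803 [ 635. -171.   75.]
top spare_cap 0.53 [193.5 215.8] 89 [537. 198.  75.]
```

View pics/scene0.png

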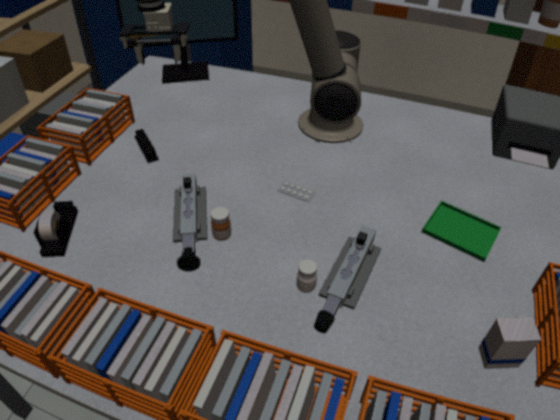

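View pics/top0.png

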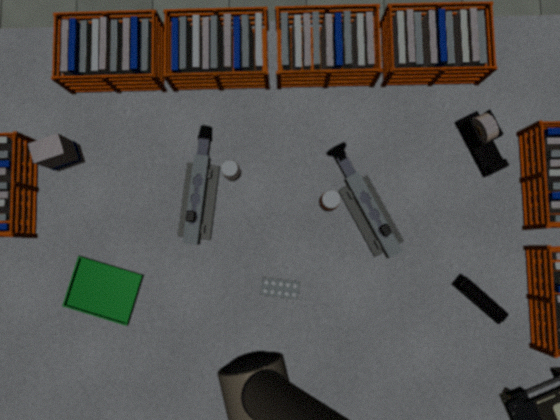

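The disc-footed leg is the right-hand one (y<0): foot at (337,150) in top and (188,260) in scene; its button is at about (385,230) in top and (188,183) in scene. The slim leg is on the left. A bottle stands at (330,200) beside the leg.

```bash
python3 - <<'E'
from h import *
s,t=cam('scene'),cam('top')
X=tri([ray(s,(188,182)),ray(t,(385.6,229.9))]); print('cap',X)
F=tri([ray(s,(188,260)),ray(t,(338,151))]); print('foot',F)
a=atz(t,(385.6,229.9),78); f=atz(t,(338,151),30); print(a,f,np.arctan2(*(f-a)[1::-1]))
# tube edges axis dir
print('bottle',tri([ray(s,(220,214)),ray(t,(330,200))]))
E
```

```text
cap [ 495.63131203 -255.24739731   69.04907893]
foot [ 697.12580376 -154.9675822    27.08301512]
[ 495.98181173 -254.83689486   78.        ] [ 696.5750912  -154.83010816   30.        ] 0.46249095794216477
bottle [ 570.37250138 -128.54010332   65.28009781]
```

```bash
python3 -m jog '[[0,0,0,0,0,-0.089],[42,-8,0,0,0,0],[42,-8,0,0,0,0],[42,-8,0,0,0,0],[42,-8,0,0,0,0],[42,-8,0,0,0,0],[42,-8,0,0,0,0],[42,-8,10,0,0,0],[42,-8,10,0,0,0],[41,-9,10,0,0,0],[0,0,10,0,0,0],[0,0,0,0,0,0]]' 50; python3 - <<'E'
from h import *
o=bot.get_obs(); c=cam('wrist',o); print(np.round(o['tool_pos'],1),np.round(o['tcp_rot'],3)); print(bot.camera_model('wrist'))
im=bot.capture('wrist'); cv2.imwrite('pics/w1.png',im[...,::-1])
for t in ['leg_cap','leg_slide','spare_cap']:
    for r in bot.outline_of(t,'wrist'): print(t,round(r['p'],2),np.round(r['pixel'],1),r['mask'].sum(),np.round(atz(c,r['pixel'],80),1))
print(proj(c,[495.6,-255,75]))
E
```

```text
time: 1.6
tool_pos: [495.8, -254.5, 185.1]
tcp_rot: [-3.139, 0.002, 0.464]
contact_force: [-0.8, -0.4, -0.6]
grip_width: 45.4
finger_force: 0.0
[ 495.8 -254.5  185.1] [-3.139e+00  2.000e-03  4.640e-01]
{'fx': 359.0881995292002, 'fy': 359.0881995292002, 'cx': 282.9681233298395, 'cy': 210.10185432773918, 'dist_coeffs': array([-0.01937318,  0.        ,  0.        ,  0.        ,  0.        ]), 'T_tool_cam': array([[ 3.61363454e-04, -9.50393318e-01, -3.11050496e-01,
         8.44066275e+01],
       [ 9.99998959e-01, -9.10963823e-05,  1.44008923e-03,
        -2.94661446e-01],
       [-1.39698676e-03, -3.11050692e-01,  9.50392295e-01,
        -1.58015274e+02],
       [ 0.00000000e+00,  0.00000000e+00,  0.00000000e+00,
         1.00000000e+00]])}
leg_cap 0.68 [284.8 206. ] 930 [ 497.7 -255.    80. ]
leg_slide 0.68 [282.9 142.8] 3435 [ 540.1 -232.1   80. ]
[283.64781616 206.33567188]
```

View pics/w1.png

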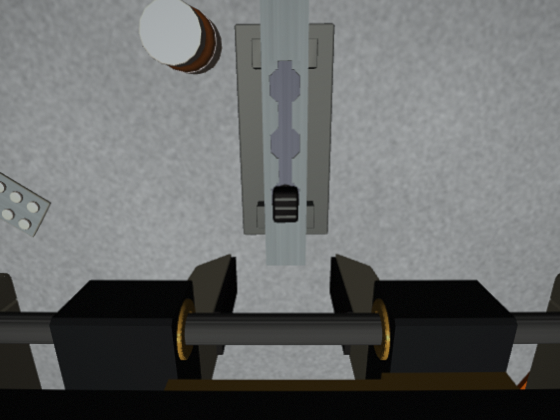

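The wrist view shows the button at (286,204), holes at (285,143) and (285,85), and the leg axis vertical in the image. The tool is aligned with it to within 2 mm.

```bash
python3 -m jog '[[1.5,1.2,20,0,0,0],[0,0,25,0,0,0],[0,0,20,0,0,0],[0,0,0,0,0,0],[0,0,0,0,0,0]]'; python3 - <<'E'
from h import *
o=bot.get_obs(); c=cam('wrist',o)
im=bot.capture('wrist'); cv2.imwrite('pics/w2.png',im[...,::-1])
px=bot.outline_of('leg_cap','wrist')
for r in px: print(round(r['p'],2),np.round(r['pixel'],1),r['mask'].sum())
R1=Ro.from_euler('xyz',[-3.139,.002,.464]).as_matrix()
c1=cam('wrist',dict(tool_pos=[495.8,-254.5,185.1],tcp_rot=[-3.139,.002,.464]))
if px:
  X=tri([ray(c1,(284.8,206)),ray(c,px[0]['pixel'])]); print(X)
  d=X-o['tool_pos']; print('tool axes',Ro.from_euler('xyz',o['tcp_rot']).as_matrix().T@d)
E
```

```text
time: 2.3
tool_pos: [498.0, -257.0, 122.6]
tcp_rot: [3.141, -0.0, 0.46]
contact_force: [0.0, 0.4, 0.9]
grip_width: 45.7
finger_force: 0.0
0.93 [281.1 233.5] 1575
[ 486.01471918 -261.26512816   38.50871508]
tool axes [-12.6513987   -1.52866817  84.09749273]
```

View pics/w2.png

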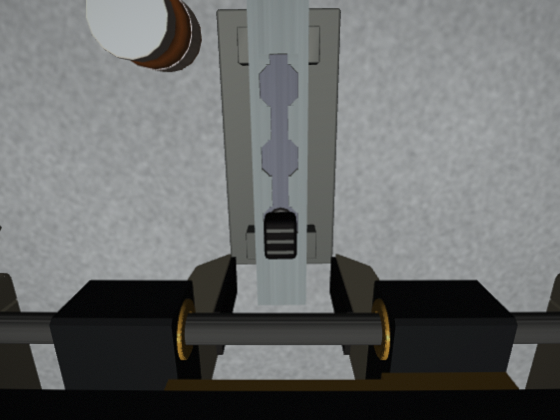

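```bash
python3 - <<'E'
from h import *
o=bot.get_obs(); c=cam('wrist',o); R=Ro.from_euler('xyz',o['tcp_rot']).as_matrix()
for px,z in [((281,233.5),76),((281,239),82),((281,235),80)]:
    X=atz(c,px,z); print(px,z,X,R.T@(X-o['tool_pos']))
s,t=cam('scene'),cam('top')
print(tri([ray(s,(188,182)),ray(t,(385.6,229.9)),ray(c,(281,233.5))]))
E
```

```text
(281, 233.5) 76 [ 500.06571386 -255.07912002   76.        ] [ 2.05562669 -1.18667734 47.34584929]
(281, 239) 82 [ 499.03829791 -255.59633038   82.        ] [ 0.91337829 -1.16536822 41.34435743]
(281, 235) 80 [ 500.62761363 -254.80670789   80.        ] [ 2.68537599 -1.1705929  43.34671228]
[ 496.15829555 -255.71338133   68.56504938]
```

The button is at (281,235), within about 2 mm of the finger centre line. Going down around it and closing.

```bash
python3 -m jog '[[1.5,-1,15,0,0,0],[0,0,20,0,0,0],[0,0,15,0,0,0],[0,0,9,0,0,0],[0,0,0,0,0,0],[0,0,0,0,0,0]]' && python3 -m jog '[[0,0,0,0,0,0],[0,0,0,0,0,0],[0,0,0,0,0,0],[0,0,0,0,0,0],[0,0,0,0,0,0],[0,0,0,0,0,0]]' 10
```

```text
time: 3.0
tool_pos: [499.5, -254.9, 63.7]
tcp_rot: [3.14, -0.001, 0.462]
contact_force: [0.1, -0.7, 0.2]
grip_width: 45.9
finger_force: 0.0
time: 3.6
tool_pos: [499.1, -254.5, 63.0]
tcp_rot: [3.141, -0.0, 0.462]
contact_force: [-1.3, 0.1, 2.2]
grip_width: 19.8
finger_force: 30.0
```

```bash
python3 -m jog '[[0,0,4,0,0,0],[0,0,4,0,0,0],[0,0,2.5,0,0,0],[0,0,0,0,0,0],[0,0,0,0,0,0]]'
```

```text
time: 4.1
tool_pos: [499.1, -254.4, 52.3]
tcp_rot: [3.141, -0.0, 0.462]
contact_force: [-1.9, 1.4, 6.7]
grip_width: 19.5
finger_force: 30.0
```

```bash
python3 - <<'E'
from h import *
u=np.array([np.cos(.462),np.sin(.462)]); p0=np.array([499.1,-254.4])
A=cam('wrist',dict(tool_pos=[495.8,-254.5,185.1],tcp_rot=[-3.139,.002,.464]))
B=cam('wrist',dict(tool_pos=[498,-257,122.6],tcp_rot=[3.141,0,.46]))
for n,c,hs,cap in [('A',A,[(285,143.5),(285,85)],(286,203)),('B',B,[(280,157.5),(279,86.5)],(281,239))]:
    print(n,[round((atz(c,h,48)[:2]-p0)@u,1) for h in hs],'cap',[round((atz(c,cap,z)[:2]-p0)@u,1) for z in (80,82)])
# slot/cap image edges check
print((np.array([496.2,-255.7])-p0)@u)
E
```

```text
A [np.float64(41.7), np.float64(86.9)] cap [np.float64(0.8), np.float64(1.4)]
B [np.float64(42.1), np.float64(86.0)] cap [np.float64(-1.8), np.float64(-0.9)]
-3.175433268148383
```

```bash
python3 -m jog '[[4,0,0,0,0,0],[5,0,0,0,0,0],[6,0,0,0,0,0],[6,0,0,0,0,0],[6,0,0,0,0,0],[6,0,0,0,0,0],[5,0,0,0,0,0],[4,0,0,0,0,0],[1,0,0,0,0,0],[0,0,0,0,0,0],[0,0,0,0,0,0]]'
```

```text
time: 5.2
tool_pos: [537.7, -234.8, 52.3]
tcp_rot: [-3.141, -0.0, 0.462]
contact_force: [-0.9, 4.0, 6.6]
grip_width: 19.9
finger_force: 30.0
```

```bash
python3 -m jog '[[0,0,-3,0,0,0],[0,0,-3,0,0,0],[0,0,-2,0,0,0],[0,0,0,0,0,0],[0,0,0,0,0,0]]'; python3 - <<'E'
from h import *
im=bot.capture('wrist'); cv2.imwrite('pics/w3.png',im[...,::-1])
E
```

```text
time: 5.7
tool_pos: [537.3, -235.0, 59.9]
tcp_rot: [-3.141, 0.0, 0.462]
contact_force: [-0.2, 2.9, 3.6]
grip_width: 19.9
finger_force: 30.0
```

View pics/w3.png

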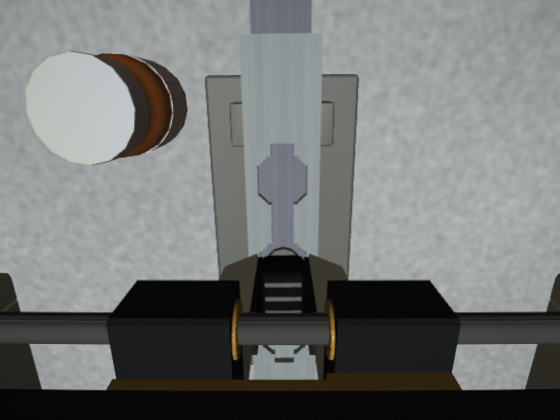

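The button (284,290) sits in the middle hole, with only the last hole (283,180) left ahead of it. The upward force fell to about 3.6 N, so the shoulder is rising through the hole. Releasing.

```bash
python3 -m jog '[[0,0,-2,0,0,0],[0,0,0,0,0,0]]' && python3 -m jog '[[0,0,0,0,0,0],[0,0,0,0,0,0],[0,0,0,0,0,0],[0,0,0,0,0,0],[0,0,-15,0,0,0],[0,0,-25,0,0,0],[0,0,-25,0,0,0],[0,0,-25,0,0,0],[-15,0,-10,0,0,0],[-20,0,0,0,0,0],[0,0,0,0,0,0],[0,0,0,0,0,0]]' 45; python3 - <<'E'
from h import *
c=cam('wrist'); w=bot.capture('wrist'); cv2.imwrite('pics/w4.png',w[...,::-1])
for r in bot.outline_of('leg_cap','wrist'): print(round(r['p'],2),r['pixel'],atz(c,r['pixel'],80))
s=bot.capture('scene'); cv2.imwrite('pics/s4.png',cv2.resize(s[140:300,120:420,::-1],None,fx=2.6,fy=2.6))
E
```

```text
time: 5.95
tool_pos: [537.2, -235.0, 62.1]
tcp_rot: [-3.141, 0.0, 0.462]
contact_force: [-0.6, 4.2, 2.7]
grip_width: 19.8
finger_force: 30.0
time: 7.15
tool_pos: [505.4, -251.2, 161.7]
tcp_rot: [-3.141, 0.0, 0.46]
contact_force: [0.3, 0.9, -0.4]
grip_width: 41.3
finger_force: 0.0
0.61 [282.7, 168.5] [ 537.16009359 -235.24462551   80.        ]
```

View pics/w4.png

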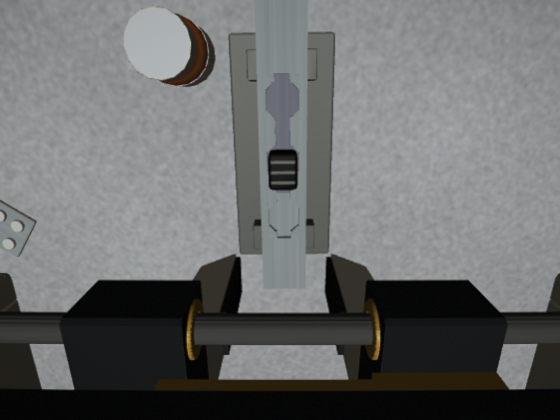

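View pics/s4.png

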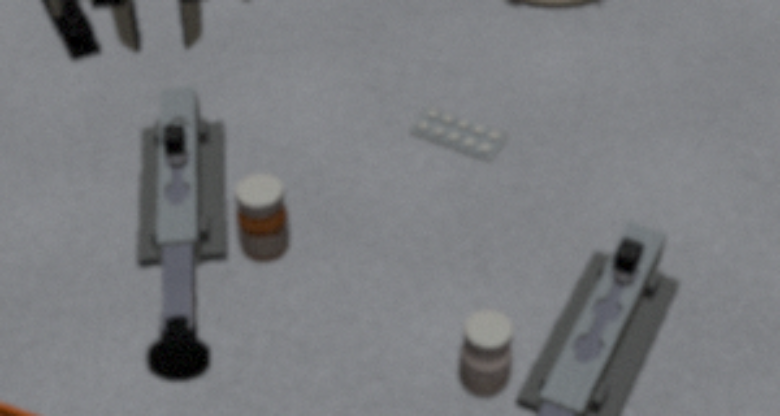

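The button stands at (283,168) in the middle hole, with the first hole empty behind it and the last one ahead. The scene view shows the disc-footed leg extended and the other leg unchanged. The upward force while gripped dropped steadily to about the up-position value, so the button has popped up.

```bash
python3 -c "
from plant import bot
print(bot.close_job())"
```

```text
the job is handed in; nothing more can be done
None
```

I pressed the disc-footed leg's button down, slid it about 43 mm towards the foot and let it rise into the middle hole, so the leg is one hole longer; the other leg was left alone, and I handed the job in at about 7 s (no verdict was returned).

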